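# Complete a roller kit: one shaft, one bracket, one cap

### The arm

A 6-joint arm with a two-finger parallel gripper is mounted at the origin on a cart in front of the work surface, level with it; the furniture and walls round the work are solid. World frame = base frame: x ahead of the robot, y to its left, z up, the work surface at z = 0. Lengths are in mm, angles in rad, forces in N, time in s.
With the tool pointing down it reaches from about 250 to 775 mm from the base axis. Payload 4 kg.
Tool frame: the origin (TCP) lies between the finger pads; the fingertips stand 25 mm ahead of it and the grasp point (between the pads) lies 6 mm ahead of it; z points along the fingers, y is the line along which they close (so a half turn about z gives the same grasp; the last joint's range is limited). The gripper opens to 94 mm and grips with 3 to 60 N. Pads are 16 mm wide; open, the fingers measure 119 mm over their backs; the gripper's body (75 mm by 177 mm) begins 78 mm behind the grasp point.
Start: joints at [1.152, 0.087, 1.371, -0, 1.684, -0.103], TCP at [170.826, 522.816, 230.506] pointing down, gripper open.
Joint ranges: [-3.1, 3.1], [-0.76, 2.03], [0.27, 2.55], [-1.08, 4.22], [0.17, 2.65], [-2.57, 2.57]. Speed limits (rad/s): [2.79, 2.79, 3.14, 3.14, 3.14, 3.14].

### API

Orientations are given as a rotation vector (axis times angle).
In Python, from station import env, vision gives the robot as it stands (env), with the cameras (vision).
- The arm moves only by the tool drive_effector, called after "Request:" as name(argument=value, ...) on one line, values as JSON. Schema: {"type":"object","properties":{"segments":{"type":"object","properties":{"increments":{"type":"array","items":{"type":"array","items":{"type":"number"},"minItems":7,"maxItems":7},"minItems":1,"maxItems":20}},"additionalProperties":false,"required":["increments"]},"only":{"type":"string"},"quiet":{"type":"boolean"},"lines":{"type":"string"}},"required":["segments"],"additionalProperties":false}. segments is an object whose key "increments" holds a list of rows, 1 to 20 of them, each of 7 numbers: a rotation vector rx, ry, rz in a scale on which 1.0 is 4 rad, then dx, dy, dz in shares of 1000 mm (1.0 is 1000 mm), then the finger opening in mm; each row is the pose to reach, as a shift and turn from the pose commanded when the call began, along the tool's axes at that moment; what a row does not reach only later rows make up. A row lasts 1/12 s, in which the tool goes at most 41.7 mm and 0.125 rad, less where a joint would pass 70% of its speed; a pose out of reach is approached as far as the arm can. The fingers move at their own pace and stop on an object; the grip force is fixed at half the most. Time passes only in rows, so rows that do not move let the fingers close. The tool returns the time, the measured TCP pose, the force, the opening and the grip force at its end. only (a regular expression) keeps the lines of the reply that match it, lines (a string "A,B") keeps lines A to B, and quiet returns only ok. Shift and turn numbers lie between -1 and 1, and a call with a number outside is refused. Input that does not fit is refused with a message, and nothing moves.
- env.observe(): the state, without advancing time (a new reading comes with each control period).
- vision.capture(name): name is "scene" or "top"; returns a dict with "color" (480x640x3 uint8, red, green, blue), "vfov" (degrees; the focal length in pixels is half the picture's height over the tangent of half this angle, whatever the lens; pixels are square), "cx", "cy" (the principal point, pixels), "R" (3x3) and "t" (3): a world point X has camera coordinates R X + t. Camera axes: x right, y down, z forward; pixel columns grow to the right and rows downward; lengths in mm; the calibration is good to about 2 mm. A picture is of the moment at which its call begins. There is no depth.
- env.close_job(): hands the job in; it is judged then, once.
The state is a dict: "t": time; "qpos": joint angles; "joint_velocities": joint speeds; "joint_efforts": joint torques, N m; "position": TCP position; "ee_rot": TCP orientation; "wrist_force": force on the tool from outside, world axes, zero at the start; "moment": the same for the moment, N m; "gripper_width": finger opening in mm; "grasp_force": force on a finger pad.
Only numpy, scipy, OpenCV 4.12 (cv2) and the standard library are available. Lean on these libraries where they do the work, as an engineer would, in place of code of your own. Each camera call takes 0.05 s, during which the arm holds its last target. There are 200 camera calls.

### The job

Complete the kit in the grey tray so that it holds exactly one shaft, one bracket and one cap: snap a shaft from the rack fully down and centred into the two spring clips, and stand whichever of bracket or cap is still missing flat in the empty compartment, right way up as supplied. Do not add a second one of what the tray already holds; leave that part in its compartment and all spare parts and tools where they are, and never drop a shaft: they are ground.

Things in the scene. Friction and masses are not known exactly. Their poses are not given: they have to be found in the camera images.
- kit_tray: shallow grey kit tray, fixed to the bench: 134 mm (x) by 212 mm (y), raised floor 16 mm, walls 4 mm thick, up to 28 mm above the bench; origin at the centre of its underside, z up. Its near half (-x) is two equal compartments, its far half (+x) a bay 56 mm (x) by 204 mm (y) for one shaft, lying along y in two spring clips.
- left_compartment (a point): centre of the floor of the left of two equal compartments (+y side of the tray): 66 mm (x) by 100 mm (y) inside, floor 16 mm above the bench, walls 12 mm high, axes as the tray's. It takes either a bracket or a cap. Empty at the start.
- right_compartment (a point): centre of the floor of the right of two equal compartments (-y side of the tray): 66 mm (x) by 100 mm (y) inside, floor 16 mm above the bench, walls 12 mm high, axes as the tray's. It takes either a bracket or a cap. One bracket or one cap stands in it at the start.
- shaft_seat (a point): where the centre of the shaft is when snapped home in both clips: 37 mm above the bench, axes as the tray's; the shaft lies along y, either way round. The clips stand 47 mm to either side (along y). There is room for fingers beside the shaft only between the clips, within 38 mm of this point; a hand on an end of the shaft fouls a clip.
- left_clip (a point): centre of the left (+y) clip, at the seated shaft's axis, 37 mm above the bench. Two sprung steel jaws 16 mm long (y), open upward: mouth 22 mm wide at the top (52 mm above the bench), 11 mm at the lips (43 mm above it). A shaft laid on them stays some 11 mm too high; pushed straight down, 6 to 15 N for both clips together, it spreads the jaws and snaps under the lips onto a saddle.
- right_clip (a point): centre of the right (-y) clip, at the seated shaft's axis, 37 mm above the bench. Two sprung steel jaws 16 mm long (y), open upward: mouth 22 mm wide at the top (52 mm above the bench), 11 mm at the lips (43 mm above it). A shaft laid on them stays some 11 mm too high; pushed straight down, 6 to 15 N for both clips together, it spreads the jaws and snaps under the lips onto a saddle.
- shaft_rack: black plastic block 140 mm (x) by 46 mm (y), 78 mm high, fixed to the bench, with three upright holes 16 mm wide and 72 mm deep in a row along x, at -45, 0 and +45 mm; the middle one is empty. Origin at the centre of its underside.
- shaft_1: plain round steel shaft, 14 mm diameter, 130 mm long, a narrow groove near each end, ends alike, 150 g. Origin at its centre, z along it. It stands loose in the rack, centre 71 mm above the bench, 58 mm of it above the rack, so only its upper end can be gripped there. Laid on the bench it stays put without rolling away, its axis 7 mm above the bench. One of two alike.
- shaft_2: plain round steel shaft, 14 mm diameter, 130 mm long, a narrow groove near each end, ends alike, 150 g. Origin at its centre, z along it. It stands loose in the rack, centre 71 mm above the bench, 58 mm of it above the rack, so only its upper end can be gripped there. Laid on the bench it stays put without rolling away, its axis 7 mm above the bench. One of two alike.
- bracket_1: shaft-support bracket, plain aluminium: foot 44 (x) x 40 (y) x 7 mm with two small holes, across its middle an upright 12 mm thick (x), 40 mm wide (y), to 38 mm above the underside, with a 14 mm bore along x; 90 g. Origin at the centre of the underside, z up. Grasp the upright from above across y. One of two alike; on the board or in the tray.
- bracket_2: shaft-support bracket, plain aluminium: foot 44 (x) x 40 (y) x 7 mm with two small holes, across its middle an upright 12 mm thick (x), 40 mm wide (y), to 38 mm above the underside, with a 14 mm bore along x; 90 g. Origin at the centre of the underside, z up. Grasp the upright from above across y. One of two alike; on the board or in the tray.
- cap_1: white moulded cap, a shallow round bowl 50 mm across the rim, narrower at the foot, 21 mm high, open side up, 20 g. Origin at the centre of the underside, z up. Grasp across the rim. One of two alike; on the board or in the tray.
- cap_2: white moulded cap, a shallow round bowl 50 mm across the rim, narrower at the foot, 21 mm high, open side up, 20 g. Origin at the centre of the underside, z up. Grasp across the rim. One of two alike; on the board or in the tray.
- supply_board: plywood board 92 mm (x) by 264 mm (y), 16 mm thick, fixed to the bench, with the loose brackets and caps standing on it in a row along y, some 88 mm apart. Origin at the centre of its underside. A tall arbor press stands between it and the rack, further back; its head overhangs from 0.35 m above the bench: reach round it.
- ring_part: white moulded ring with a notched rim, 64 mm across and 18 mm high, loose on the bench; it is not part of this kit. Origin at the centre of its underside.
- screwdriver: screwdriver with a yellow handle, 194 mm long (y), 28 mm wide, lying at the front; a bystander.
- ring_gauge: plain steel ring gauge, 60 mm across, 16 mm high, lying behind the tray; a bystander.

How it is judged (in metres and radians):
At the end, for the whole second after the job is handed in: A bracket in one compartment, a cap in the other: centres within 30 (x) and 45 mm (y), on the floor to 4 mm, within 7 deg of upright. A shaft in both clips: centre within 3 mm of the seat (10 along y), 3 deg. All at rest. Spare bracket, cap, shaft moved < 30 mm (((x of bracket_1 in the frame of left_compartment between -0.03 and 0.03 m and y of bracket_1 in the frame of left_compartment between -0.045 and 0.045 m and z of bracket_1 in the frame of left_compartment between -0.004 and 0.004 m and angle between each of bracket_1, cap_1's own z axis and vertical below 0.12 rad and linear speed of each of bracket_1, cap_1 below 0.02 m/s and x of cap_1 in the frame of right_compartment between -0.03 and 0.03 m and y of cap_1 in the frame of right_compartment between -0.045 and 0.045 m and z of cap_1 in the frame of right_compartment between -0.004 and 0.004 m and distance of each of bracket_2, cap_2 from where it was at the start of the episode below 0.03 m) or (x of bracket_1 in the frame of right_compartment between -0.03 and 0.03 m and y of bracket_1 in the frame of right_compartment between -0.045 and 0.045 m and z of bracket_1 in the frame of right_compartment between -0.004 and 0.004 m and angle between each of bracket_1, cap_1's own z axis and vertical below 0.12 rad and linear speed of each of bracket_1, cap_1 below 0.02 m/s and x of cap_1 in the frame of left_compartment between -0.03 and 0.03 m and y of cap_1 in the frame of left_compartment between -0.045 and 0.045 m and z of cap_1 in the frame of left_compartment between -0.004 and 0.004 m and distance of each of bracket_2, cap_2 from where it was at the start of the episode below 0.03 m) or (x of bracket_1 in the frame of left_compartment between -0.03 and 0.03 m and y of bracket_1 in the frame of left_compartment between -0.045 and 0.045 m and z of bracket_1 in the frame of left_compartment between -0.004 and 0.004 m and angle between each of bracket_1, cap_2's own z axis and vertical below 0.12 rad and linear speed of each of bracket_1, cap_2 below 0.02 m/s and x of cap_2 in the frame of right_compartment between -0.03 and 0.03 m and y of cap_2 in the frame of right_compartment between -0.045 and 0.045 m and z of cap_2 in the frame of right_compartment between -0.004 and 0.004 m and distance of each of bracket_2, cap_1 from where it was at the start of the episode below 0.03 m) or (x of bracket_1 in the frame of right_compartment between -0.03 and 0.03 m and y of bracket_1 in the frame of right_compartment between -0.045 and 0.045 m and z of bracket_1 in the frame of right_compartment between -0.004 and 0.004 m and angle between each of bracket_1, cap_2's own z axis and vertical below 0.12 rad and linear speed of each of bracket_1, cap_2 below 0.02 m/s and x of cap_2 in the frame of left_compartment between -0.03 and 0.03 m and y of cap_2 in the frame of left_compartment between -0.045 and 0.045 m and z of cap_2 in the frame of left_compartment between -0.004 and 0.004 m and distance of each of bracket_2, cap_1 from where it was at the start of the episode below 0.03 m) or (x of bracket_2 in the frame of left_compartment between -0.03 and 0.03 m and y of bracket_2 in the frame of left_compartment between -0.045 and 0.045 m and z of bracket_2 in the frame of left_compartment between -0.004 and 0.004 m and angle between each of bracket_2, cap_1's own z axis and vertical below 0.12 rad and linear speed of each of bracket_2, cap_1 below 0.02 m/s and x of cap_1 in the frame of right_compartment between -0.03 and 0.03 m and y of cap_1 in the frame of right_compartment between -0.045 and 0.045 m and z of cap_1 in the frame of right_compartment between -0.004 and 0.004 m and distance of each of bracket_1, cap_2 from where it was at the start of the episode below 0.03 m) or (x of bracket_2 in the frame of right_compartment between -0.03 and 0.03 m and y of bracket_2 in the frame of right_compartment between -0.045 and 0.045 m and z of bracket_2 in the frame of right_compartment between -0.004 and 0.004 m and angle between each of bracket_2, cap_1's own z axis and vertical below 0.12 rad and linear speed of each of bracket_2, cap_1 below 0.02 m/s and x of cap_1 in the frame of left_compartment between -0.03 and 0.03 m and y of cap_1 in the frame of left_compartment between -0.045 and 0.045 m and z of cap_1 in the frame of left_compartment between -0.004 and 0.004 m and distance of each of bracket_1, cap_2 from where it was at the start of the episode below 0.03 m) or (x of bracket_2 in the frame of left_compartment between -0.03 and 0.03 m and y of bracket_2 in the frame of left_compartment between -0.045 and 0.045 m and z of bracket_2 in the frame of left_compartment between -0.004 and 0.004 m and angle between each of bracket_2, cap_2's own z axis and vertical below 0.12 rad and linear speed of each of bracket_2, cap_2 below 0.02 m/s and x of cap_2 in the frame of right_compartment between -0.03 and 0.03 m and y of cap_2 in the frame of right_compartment between -0.045 and 0.045 m and z of cap_2 in the frame of right_compartment between -0.004 and 0.004 m and distance of each of bracket_1, cap_1 from where it was at the start of the episode below 0.03 m) or (x of bracket_2 in the frame of right_compartment between -0.03 and 0.03 m and y of bracket_2 in the frame of right_compartment between -0.045 and 0.045 m and z of bracket_2 in the frame of right_compartment between -0.004 and 0.004 m and angle between each of bracket_2, cap_2's own z axis and vertical below 0.12 rad and linear speed of each of bracket_2, cap_2 below 0.02 m/s and x of cap_2 in the frame of left_compartment between -0.03 and 0.03 m and y of cap_2 in the frame of left_compartment between -0.045 and 0.045 m and z of cap_2 in the frame of left_compartment between -0.004 and 0.004 m and distance of each of bracket_1, cap_1 from where it was at the start of the episode below 0.03 m)) and ((x of shaft_1 in the frame of shaft_seat between -0.003 and 0.003 m and y of shaft_1 in the frame of shaft_seat between -0.01 and 0.01 m and z of shaft_1 in the frame of shaft_seat between -0.003 and 0.003 m and angle between the z axis of shaft_1 and the y axis of kit_tray, either way round below 0.05 rad and linear speed of shaft_1 below 0.02 m/s and distance of shaft_2 from where it was at the start of the episode below 0.03 m) or (x of shaft_2 in the frame of shaft_seat between -0.003 and 0.003 m and y of shaft_2 in the frame of shaft_seat between -0.01 and 0.01 m and z of shaft_2 in the frame of shaft_seat between -0.003 and 0.003 m and angle between the z axis of shaft_2 and the y axis of kit_tray, either way round below 0.05 rad and linear speed of shaft_2 below 0.02 m/s and distance of shaft_1 from where it was at the start of the episode below 0.03 m))); the robot touches nothing.
It fails at once if a shaft is dropped: it moves faster than 0.9 m/s while the fingers do not touch it ((linear speed of shaft_1 above 0.9 m/s and contact force between the fingers and shaft_1 below 0.05 N) or (linear speed of shaft_2 above 0.9 m/s and contact force between the fingers and shaft_2 below 0.05 N)).
It fails at once if the moulded ring, the screwdriver or the steel ring gauge is moved by more than 30 mm (distance of any of ring_part, screwdriver, ring_gauge from where it was at the start of the episode above 0.03 m).
It also fails if it takes over 72 s, if anything falls off the work surface, if the arm or the gripper's body presses on something with over 40 N, if the wrist force passes 120 N, or if a joint passes its speed limit or range.

## Working session

There is one attempt and no reset: what is moved stays moved. The work goes in short steps, Python scripts to look and compute and a tool call to move; the robot and the scene stay as the last step left them, time stands still between calls to the robot, and variables do not carry over. Pictures are saved under pics/ and viewed, at most 10 in all, crops included, and the job is handed in when it is done.

```bash
ls; mkdir -p pics; cat > h.py <<'E'
import numpy as np, cv2
from station import env, vision
from scipy.spatial.transform import Rotation as Ro
def shot(n,f):
    c=vision.capture(n); cv2.imwrite('pics/'+f,cv2.cvtColor(c['color'],cv2.COLOR_RGB2BGR)); np.save('pics/'+f[:-4],c,allow_pickle=True); return c
def K(c):
    f=240/np.tan(np.radians(c['vfov'])/2); return f
def ray(c,u,v,z):
    f=K(c); R=np.array(c['R']);t=np.array(c['t'])
    d=R.T@np.array([(u-c['cx'])/f,(v-c['cy'])/f,1]); o=-R.T@t
    return o+d*(z-o[2])/d[2]
def proj(c,X):
    p=np.array(c['R'])@np.array(X)+np.array(c['t']); return K(c)*p[:2]/p[2]+[c['cx'],c['cy']]
E
python3 - <<'E'
from h import *
for n in('scene','top'):
    c=shot(n,n+'0.png'); print(n,c['vfov'],c['cx'],c['cy'],np.round(c['R'],3).tolist(),np.round(c['t']))
s=env.observe(); print({k:np.round(v,3).tolist() for k,v in s.items()})
E
```

```text
pics
station.py
scene 51.86095909505118 318.9617886197954 239.4212284357046 [[0.668, -0.744, -0.017], [-0.5, -0.431, -0.751], [0.552, 0.51, -0.66]] [-317.  321.  795.]
top 56.32710613111064 317.69164947582794 246.26158860302345 [[0.025, -1.0, 0.003], [-0.973, -0.025, -0.231], [0.231, 0.003, -0.973]] [ 24. 520. 861.]
{'t': 0.1, 'qpos': [1.152, 0.088, 1.372, -0.0, 1.684, -0.103], 'joint_velocities': [-0.002, 0.001, -0.004, 0.0, 0.0, -0.0], 'joint_efforts': [0.002, -34.125, -30.33, 0.072, 0.03, -0.0], 'position': [170.639, 522.388, 229.42], 'ee_rot': [-0.494, -3.102, 0.003], 'wrist_force': [0.031, -0.464, -0.248], 'moment': [-0.018, -0.009, 0.014], 'grasp_force': 0.0, 'gripper_width': 93.985}
```

View pics/top0.png

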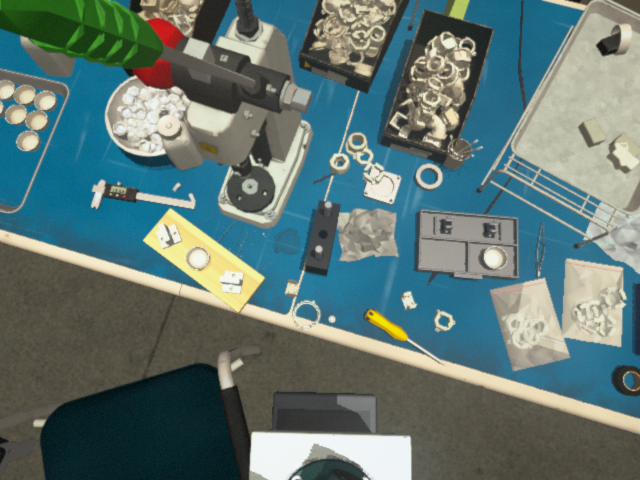

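View pics/scene0.png

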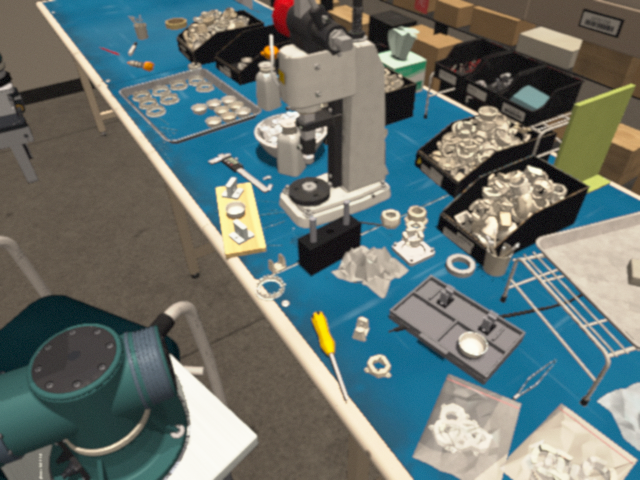

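The tray's right compartment holds a cap (top view 494,258), so a bracket is needed. Brackets stand on the board at about (167,236) and (232,281), with a spare cap at (198,258). The rack is at (320,237) with shafts at both ends, and the clips are at (446,226) and (489,229).

```bash
python3 - <<'E'
from h import *
a=cv2.imread('pics/top0.png'); b=cv2.imread('pics/scene0.png')
def cr(i,x,y,w,h,s): return cv2.resize(i[y:y+h,x:x+w],(w*s,h*s),interpolation=cv2.INTER_CUBIC)
m=np.zeros((600,800,3),np.uint8)
def put(i,x,y): m[y:y+i.shape[0],x:x+i.shape[1]]=i
put(cr(a,410,200,120,85,3),0,0); put(cr(a,295,195,60,85,3),370,0); put(cr(a,135,200,80,85,3),560,0)
put(cr(b,385,270,145,115,3),0,260); put(cr(b,290,195,80,85,3),440,260)
put(cr(a,205,230,70,85,2),690,260) if 0 else None
cv2.imwrite('pics/m0.png',m)
t=np.load('pics/top0.npy',allow_pickle=True).item();s=np.load('pics/scene0.npy',allow_pickle=True).item()
for n,u,v,z in[('trayfl',421,210,28),('trayfr',518,217,28),('traynl',416,271,28),('traynr',518,278,28),('clipL',446,226,52),('clipR',489,229,52),('cap',494,258,37),('br1',167,236,54),('br2',232,281,54),('rack',320,237,78)]:
    print(n,np.round(ray(t,u,v,z)))
print(proj(t,[170,522,230]),proj(s,[170,522,230]))
E
```

```text
Traceback (most recent call last):
ValueError: could not broadcast input array from shape (345,435,3) into shape (340,435,3)
```

```bash
python3 - <<'E'
from h import *
a=cv2.imread('pics/top0.png'); b=cv2.imread('pics/scene0.png')
def cr(i,x,y,w,h,s): return cv2.resize(i[y:y+h,x:x+w],(w*s,h*s),interpolation=cv2.INTER_CUBIC)
m=np.zeros((600,800,3),np.uint8)
def put(i,x,y): m[y:y+i.shape[0],x:x+i.shape[1]]=i
put(cr(a,410,200,120,85,3),0,0); put(cr(a,295,195,60,85,3),370,0); put(cr(a,135,200,80,85,3),560,0)
put(cr(b,385,272,145,113,3),0,260); put(cr(b,290,195,80,85,3),440,260)
put(cr(a,205,260,60,60,2),680,260); put(cr(b,215,175,55,80,2),680,390)
cv2.imwrite('pics/m0.png',m)
t=np.load('pics/top0.npy',allow_pickle=True).item();s=np.load('pics/scene0.npy',allow_pickle=True).item()
for n,u,v,z in[('trayfl',421,210,28),('trayfr',518,217,28),('traynl',416,271,28),('traynr',518,278,28),('clipL',446,226,52),('clipR',489,229,52),('cap',494,258,37),('br1',167,236,54),('br2',232,281,54),('rack',320,237,78)]:
    print(n,np.round(ray(t,u,v,z)))
print(proj(t,[170,522,230]),proj(s,[170,522,230]))
E
```

```text
trayfl [ 614. -185.   28.]
trayfr [ 603. -395.   28.]
traynl [ 479. -171.   28.]
traynr [ 469. -385.   28.]
clipL [ 572. -231.   52.]
clipR [ 567. -321.   52.]
cap [ 509. -333.   37.]
br1 [535. 351.  54.]
br2 [444. 210.  54.]
rack [534.  33.  78.]
[ -8.19377453 437.0686642 ] [ 25.67393396 159.52933427]
```

View pics/m0.png

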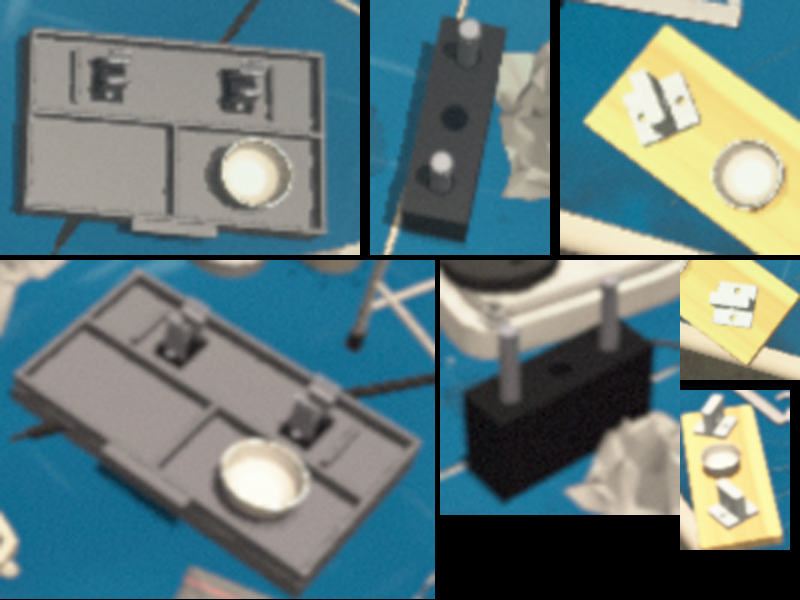

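Top crop (3x): the tray's rim corners and both clips show clearly. The cap is in the right compartment, the left one is empty, and the shaft tops are visible. Next I'll enlarge the near bracket, the clips and the rack for exact pixels.

```bash
python3 - <<'E'
from h import *
a=cv2.imread('pics/top0.png'); b=cv2.imread('pics/scene0.png')
def cr(i,x,y,w,h,s):
    j=cv2.resize(i[y:y+h,x:x+w],(w*s,h*s),interpolation=cv2.INTER_CUBIC)
    for k in range(0,w,10): cv2.putText(j,str(x+k),(k*s,9),0,.3,(0,255,0)); j[::4,k*s]=(0,255,0)
    for k in range(0,h,10): cv2.putText(j,str(y+k),(0,k*s+9),0,.3,(0,255,255)); j[k*s,::4]=(0,255,255)
    return j
m=np.zeros((600,800,3),np.uint8)
def put(i,x,y): m[y:y+i.shape[0],x:x+i.shape[1]]=i
put(cr(a,215,264,34,34,8),0,0)
put(cr(b,228,214,32,36,8),280,0)
put(cr(b,435,285,68,55,7),0,300) if 0 else put(cr(b,425,280,80,60,5),0,300)
put(cr(a,430,212,78,30,5),400,300)
put(cr(a,306,196,28,62,4),540,0);put(cr(b,300,215,34,34,4),656,0)
put(cr(b,330,195,34,34,4),656,140)
put(cr(a,410,262,60,18,6),410,460)
cv2.imwrite('pics/m1.png',m)
E
```

```text
(no output)
```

View pics/m1.png

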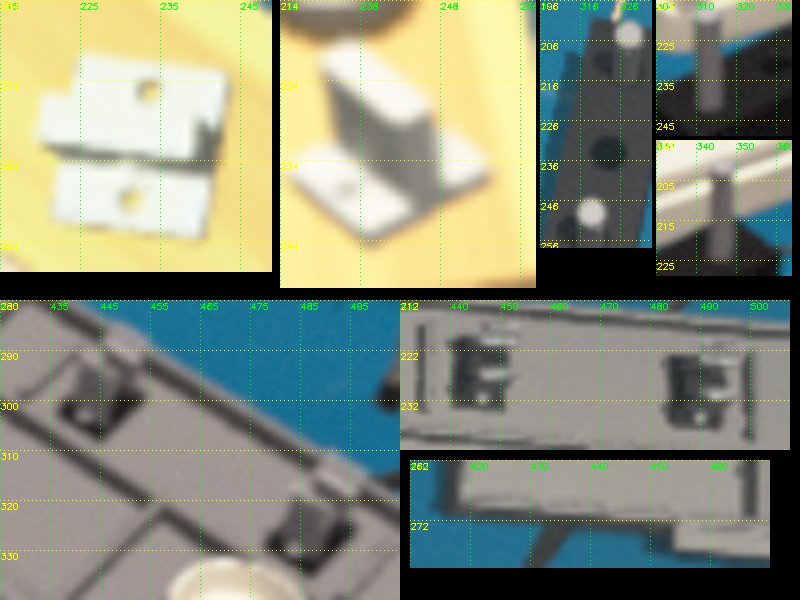

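```bash
python3 - <<'E'
from h import *
t=np.load('pics/top0.npy',allow_pickle=True).item();s=np.load('pics/scene0.npy',allow_pickle=True).item()
P=lambda n,c,u,v,z: print(n,np.round(ray(c,u,v,z),1))
for c,p in((t,[(221.3,291.8),(240.6,294),(224.8,270.9),(243.8,273)]),(s,[(229.5,236),(239.6,244),(254.3,236.5)])):
    for q in p: P('foot',c,*q,22)
P('uptop',s,240.3,224.6,54)
P('far',t,328.3,204.8,136);P('far',s,346.5,202.5,136);P('near',t,318.8,249,136);P('near',s,313.5,219.3,136)
for q in[(421,210),(518.3,216.7),(416,270.7),(518.3,278.3)]: P('rim',t,*q,28)
for q in[(385+140/3,272+10/3),(385+420/3,272+(440-260)/3),(385+12/3,272+(380-260)/3)]: P('rimS',s,*q,28)
for q in[(434,225.3),(500,231)]: P('slit',t,*q,16)
for q in[(449,220),(449,228),(494,223.6)]: P('jaw',t,*q,52)
# grey mask rect
for c,f in((t,'top0'),):
    im=cv2.imread('pics/top0.png');h=cv2.cvtColor(im,cv2.COLOR_BGR2HSV)
    m=((h[...,1]<60)&(h[...,2]>60)&(h[...,2]<190)).astype('uint8');m[:200]=0;m[285:]=0;m[:,:408]=0;m[:,522:]=0
    m=cv2.morphologyEx(m,cv2.MORPH_CLOSE,np.ones((7,7)));m=cv2.morphologyEx(m,cv2.MORPH_OPEN,np.ones((15,15)))
    cn=max(cv2.findContours(m,0,2)[0],key=cv2.contourArea);b=cv2.boxPoints(cv2.minAreaRect(cn));print(b)
    for q in b:P('box',c,*q,28)
print(Ro.from_rotvec(env.observe()['ee_rot']).as_matrix().round(3))
E
```

```text
foot [425.2 236.6  22. ]
foot [421.6 195.9  22. ]
foot [469.8 232.5  22. ]
foot [466.3 192.   22. ]
foot [425.1 230.6  22. ]
foot [422.  192.1  22. ]
foot [461.2 186.1  22. ]
uptop [445.4 210.5  54. ]
far [583.8  18.5 136. ]
far [579.8  13.7 136. ]
near [496.   34.7 136. ]
near [493.5  28.4 136. ]
rim [ 613.6 -185.3   28. ]
rim [ 603.7 -395.8   28. ]
rim [ 479.2 -170.9   28. ]
rim [ 468.5 -385.2   28. ]
rimS [ 613.9 -188.5   28. ]
rimS [ 601.1 -395.7   28. ]
rimS [ 476.2 -180.1   28. ]
slit [ 583.2 -215.5   16. ]
slit [ 573.9 -358.9   16. ]
jaw [ 585. -238.   52.]
jaw [ 567.5 -237.2   52. ]
jaw [ 579.5 -332.4   52. ]
[[414.54462 275.19693]
 [418.2154  209.12308]
 [521.5077  214.86154]
 [517.8369  280.9354 ]]
box [ 469.6 -167.6   28. ]
box [ 615.4 -179.3   28. ]
box [ 608.1 -403.1   28. ]
box [ 462.8 -383.8   28. ]
[[-0.951  0.311 -0.001]
 [ 0.311  0.951 -0.002]
 [ 0.    -0.002 -1.   ]]
```

```bash
cat >> h.py <<'E'
def plan(p,z=None,y=None):
    "tool-frame row to reach TCP p; z,y = wanted tool z / tool y world directions"
    s=env.observe(); R=Ro.from_rotvec(s['ee_rot']).as_matrix(); T=R
    if z is not None:
        z=np.array(z,float);z/=np.linalg.norm(z);y=np.array(y,float);y-=z*(y@z);y/=np.linalg.norm(y)
        T=np.column_stack([np.cross(y,z),y,z])
    rv=Ro.from_matrix(R.T@T).as_rotvec(); d=R.T@(np.array(p)-s['position'])
    print('row',np.round(rv,3),np.round(d,1),'ang %.2f dist %.0f'%(np.linalg.norm(rv),np.linalg.norm(d)),'q',np.round(s['qpos'],2),'t',s['t'])
E
python3 - <<'E'
from h import *
plan([444.5,212,150],[0,0,-1],[.085,.996,0])
E
```

```text
row [-0.002 -0.    -0.231] [-356.7 -209.8   79.8] ang 0.23 dist 421 q [ 1.15  0.09  1.37 -0.    1.68 -0.1 ] t 0.1
```

Careful with the scale: shifts go in shares of 1000 mm and turns go in shares of 4 rad. That gives: -357 mm is -0.357, -210 mm is -0.21, -0.231 rad is -0.0578.

Request:
drive_effector(segments={"increments":[[0,0,-0.0578,-0.357,-0.21,0.08,70],[0,0,-0.0578,-0.357,-0.21,0.08,70],[0,0,-0.0578,-0.357,-0.21,0.08,70],[0,0,-0.0578,-0.357,-0.21,0.08,70],[0,0,-0.0578,-0.357,-0.21,0.08,70],[0,0,-0.0578,-0.357,-0.21,0.08,70],[0,0,-0.0578,-0.357,-0.21,0.08,70],[0,0,-0.0578,-0.357,-0.21,0.08,70],[0,0,-0.0578,-0.357,-0.21,0.08,70],[0,0,-0.0578,-0.357,-0.21,0.08,70],[0,0,-0.0578,-0.357,-0.21,0.08,70],[0,0,-0.0578,-0.357,-0.21,0.08,70],[0,0,-0.0578,-0.357,-0.21,0.08,70],[0,0,-0.0578,-0.357,-0.21,0.08,70],[0,0,-0.0578,-0.357,-0.21,0.08,70]]})

```text
t: 1.35
position: [444.2, 213.8, 150.9]
ee_rot: [0.129, 3.139, 0.001]
wrist_force: [0.9, -0.6, 0.2]
gripper_width: 69.8
grasp_force: 0.0
```

```bash
python3 - <<'E'
from h import *
a=shot('top','top1.png');b=shot('scene','scene1.png')
a=cv2.imread('pics/top1.png'); b=cv2.imread('pics/scene1.png')
cr=lambda i,x,y,w,h,s: cv2.resize(i[y:y+h,x:x+w],(w*s,h*s),interpolation=cv2.INTER_CUBIC)
cv2.imwrite('pics/m2.png',np.hstack([cr(a,150,200,130,150,3),cr(b,180,130,130,150,3)]))
plan([444.5,212,52],[0,0,-1],[.085,.996,0])
t=np.load('pics/top1.npy',allow_pickle=True).item();s=np.load('pics/scene1.npy',allow_pickle=True).item()
o=env.observe();R=Ro.from_rotvec(o['ee_rot']).as_matrix();p=o['position']
for dy in(-41,0,41):
    X=p+R@[0,dy,25];print(np.round(X),(proj(t,X)-[150,200])*3,(proj(s,X)-[180,130])*3+[390,0])
E
```

```text
row [0.001 0.001 0.003] [-0.3 -1.7 99. ] ang 0.00 dist 99 q [ 0.33 -0.01  1.63  0.    1.52 -1.16] t 1.45
[441. 173. 126.] [283.35035323 230.99125921] [589.08426733 230.42199661]
[444. 214. 126.] [218.4295203  224.03743365] [554.59407133 205.63622218]
[448. 255. 126.] [153.64381103 217.09808151] [521.54115444 181.88332318]
```

View pics/m2.png

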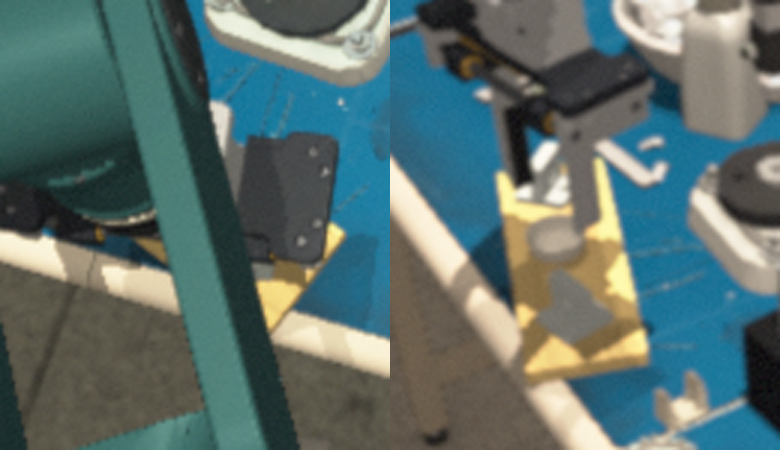

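The scene crop shows the open fingers straddling the line down to the near bracket, fingertip at crop (587,225) against a predicted (589,230). The calibration agrees, so I'll descend and grip.

To row units: 98 mm is 0.098, 90 mm is 0.09.

Request:
drive_effector(segments={"increments":[[0,0,0,0,-0.001,0.035,70],[0,0,0,0,-0.001,0.07,70],[0,0,0,0,-0.001,0.09,70],[0,0,0,0,-0.001,0.098,70],[0,0,0,0,-0.001,0.098,70],[0,0,0,0,-0.001,0.098,30],[0,0,0,0,-0.001,0.098,30],[0,0,0,0,-0.001,0.098,30],[0,0,0,0,-0.001,0.098,30],[0,0,0,0,-0.001,0.098,30],[0,0,0,0,-0.001,0.098,30],[0,0,0,0,-0.001,0.098,30],[0,0,0,0,-0.001,0.098,30]]})

```text
t: 2.53
position: [445.7, 211.8, 53.8]
ee_rot: [0.133, 3.137, 0.002]
wrist_force: [-0.8, 0.8, 5.4]
gripper_width: 39.9
grasp_force: 30.0
```

To row units: -150 mm is -0.15, -120 mm is -0.12.

Request:
drive_effector(segments={"increments":[[0,0,0,0,0,-0.04,30],[0,0,0,0,0,-0.08,30],[0,0,0,0,0,-0.12,30],[0,0,0,0,0,-0.15,30],[0,0,0,0,0,-0.15,30]]})

```text
t: 2.95
position: [448.0, 212.2, 210.1]
ee_rot: [0.133, 3.126, 0.007]
wrist_force: [0.9, 0.1, -0.2]
gripper_width: 39.7
grasp_force: 30.0
```

```bash
python3 - <<'E'
from h import *
plan([512.6,-232.5,200],[0,0,-1],[.05,.999,0])
E
```

```text
row [ 0.005  0.012 -0.035] [-102.  -437.7    9.1] ang 0.04 dist 449 q [ 0.33 -0.04  1.54 -0.    1.63 -1.16] t 2.95
```

To row units: -438 mm is -0.438, -102 mm is -0.102, -0.035 rad is -0.0088.

Request:
drive_effector(segments={"increments":[[0,0,-0.0088,-0.102,-0.438,0.003,30],[0,0,-0.0088,-0.102,-0.438,0.003,30],[0,0,-0.0088,-0.102,-0.438,0.003,30],[0,0,-0.0088,-0.102,-0.438,0.003,30],[0,0,-0.0088,-0.102,-0.438,0.003,30],[0,0,-0.0088,-0.102,-0.438,0.003,30],[0,0,-0.0088,-0.102,-0.438,0.003,30],[0,0,-0.0088,-0.102,-0.438,0.003,30],[0,0,-0.0088,-0.102,-0.438,0.003,30],[0,0,-0.0088,-0.102,-0.438,0.003,30],[0,0,-0.0088,-0.102,-0.438,0.003,30],[0,0,-0.0088,-0.102,-0.438,0.003,30],[0,0,-0.0088,-0.102,-0.438,0.003,30],[0,0,-0.0088,-0.102,-0.438,0.003,30],[0,0,-0.0088,-0.102,-0.438,0.003,30]]})

```text
t: 4.2
position: [509.1, -232.4, 198.8]
ee_rot: [-0.076, -3.14, -0.002]
wrist_force: [-0.1, 0.1, -0.9]
gripper_width: 39.5
grasp_force: 30.0
```

```bash
python3 - <<'E'
from h import *
plan([512.6,-232.5,54],[0,0,-1],[.05,.999,0])
E
```

```text
row [ 0.001 -0.001  0.002] [-3.700e+00 -1.000e-01  1.448e+02] ang 0.00 dist 145 q [-0.53  0.12  1.4   0.    1.63 -2.05] t 4.2
```

To row units: 145.5 mm is 0.1455, 144.5 mm is 0.1445.

Request:
drive_effector(segments={"increments":[[0,0,0,-0.004,0,0.04,30],[0,0,0,-0.004,0,0.08,30],[0,0,0,-0.004,0,0.12,30],[0,0,0,-0.004,0,0.138,30],[0,0,0,-0.004,0,0.142,30],[0,0,0,-0.004,0,0.1445,30],[0,0,0,-0.004,0,0.1455,30],[0,0,0,-0.004,0,0.1455,30]]})

```text
t: 4.87
position: [514.4, -233.8, 55.6]
ee_rot: [0.077, 3.138, -0.002]
wrist_force: [-0.9, -0.4, -0.6]
gripper_width: 39.6
grasp_force: 30.0
```

To row units: 2 mm is 0.002, 1.5 mm is 0.0015.

Request:
drive_effector(segments={"increments":[[0,0,0,0,0,0.001,30],[0,0,0,0,0,0.0015,30],[0,0,0,0,0,0.002,30],[0,0,0,0,0,0.002,30]]})

```text
t: 5.2
position: [514.1, -234.3, 53.3]
ee_rot: [0.078, 3.139, -0.001]
wrist_force: [0.4, 0.0, 2.7]
gripper_width: 39.8
grasp_force: 30.0
```

Contact with the floor (force up). Release and rise.

To row units: -160 mm is -0.16, -140 mm is -0.14.

Request:
drive_effector(segments={"increments":[[0,0,0,0,0,0,56],[0,0,0,0,0,0,56],[0,0,0,0,0,0,56],[0,0,0,0,0,0,56],[0,0,0,0,0,-0.02,56],[0,0,0,0,0,-0.06,56],[0,0,0,0,0,-0.1,60],[0,0,0,0,0,-0.14,60],[0,0,0,0,0,-0.16,60],[0,0,0,0,0,-0.16,60]]})

```text
t: 6.03
position: [515.9, -235.4, 219.2]
ee_rot: [0.078, 3.129, -0.01]
wrist_force: [0.4, 0.7, 0.2]
gripper_width: 59.5
grasp_force: 0.0
```

```bash
python3 - <<'E'
from h import *
# horizontal tool pointing +y (rack -y side), tool y horizontal, in front of rack
x=np.array([.984,-.18,0]); yr=np.array([.18,.984,0])
plan([480,-150,230],yr,-x)
plan([480,-150,230],yr,x)
E
```

```text
row [-1.121 -1.264 -1.101] [ 40.   83.5 -11.8] ang 2.02 dist 93 q [-0.53  0.12  1.36 -0.    1.65 -2.05] t 6.0333
row [-1.304  1.157  1.312] [ 40.   83.5 -11.8] ang 2.18 dist 93 q [-0.53  0.12  1.36 -0.    1.65 -2.05] t 6.0333
```

To row units: 80 mm is 0.08, -40 mm is -0.04, 1.7 rad is 0.425.

Request:
drive_effector(segments={"increments":[[0,0,0.425,0.036,0.08,-0.04,60],[0,0,0.425,0.036,0.08,-0.04,60],[0,0,0.425,0.036,0.08,-0.04,60],[0,0,0.425,0.036,0.08,-0.04,60],[0,0,0.425,0.036,0.08,-0.04,60],[0,0,0.425,0.036,0.08,-0.04,60],[0,0,0.425,0.036,0.08,-0.04,60],[0,0,0.425,0.036,0.08,-0.04,60],[0,0,0.425,0.036,0.08,-0.04,60],[0,0,0.425,0.036,0.08,-0.04,60],[0,0,0.425,0.036,0.08,-0.04,60],[0,0,0.425,0.036,0.08,-0.04,60],[0,0,0.425,0.036,0.08,-0.04,60],[0,0,0.425,0.036,0.08,-0.04,60],[0,0,0.425,0.036,0.08,-0.04,60]]})

```text
t: 7.28
position: [480.9, -152.0, 250.0]
ee_rot: [-2.41, -2.011, 0.002]
wrist_force: [0.2, 0.4, -0.3]
gripper_width: 59.7
grasp_force: 0.0
```

```bash
python3 - <<'E'
from h import *
x=np.array([.984,-.18,0]); yr=np.array([.18,.984,0]);z=yr*.966-np.array([0,0,.259])
plan([470,-110,250],z,x)
z=yr*.7-np.array([0,0,.7]); plan([470,-110,250],z,x)
E
```

```text
row [-3.000e-03  1.308e+00 -1.000e-03] [ 39.4 -18.2   0.1] ang 1.31 dist 43 q [-0.42 -0.02  1.44  0.    1.72 -0.24] t 7.2833
row [-0.003  0.785 -0.   ] [ 39.4 -18.2   0.1] ang 0.78 dist 43 q [-0.42 -0.02  1.44  0.    1.72 -0.24] t 7.2833
```

Tilt by 0.78 first to see how the wrist behaves.

To row units: 40 mm is 0.04, -18 mm is -0.018, 0.785 rad is 0.1963.

Request:
drive_effector(segments={"increments":[[0,0.1963,0,0.04,-0.018,0,60],[0,0.1963,0,0.04,-0.018,0,60],[0,0.1963,0,0.04,-0.018,0,60],[0,0.1963,0,0.04,-0.018,0,60],[0,0.1963,0,0.04,-0.018,0,60],[0,0.1963,0,0.04,-0.018,0,60],[0,0.1963,0,0.04,-0.018,0,60],[0,0.1963,0,0.04,-0.018,0,60]]})

```text
t: 7.95
position: [469.9, -110.9, 248.4]
ee_rot: [-1.935, -1.608, -0.801]
wrist_force: [0.3, 1.2, 0.1]
gripper_width: 60.4
grasp_force: 0.0
```

```bash
python3 - <<'E'
from h import *
x=np.array([.984,-.18,0]); yr=np.array([.18,.984,0]);z=yr*.966-np.array([0,0,.259])
S=np.array([494.8,31.5,95])
plan(S-11*z-130*yr+[0,0,100],z,x)
E
```

```text
row [-0.002  0.519 -0.005] [-33.2  -0.9  38.4] ang 0.52 dist 51 q [-0.77  0.11  1.5   0.68  1.95 -0.47] t 7.95
```

Careful with the scale: shifts go in shares of 1000 mm and turns go in shares of 4 rad. That gives: 38 mm is 0.038, -33 mm is -0.033, 0.519 rad is 0.1298.

Request:
drive_effector(segments={"increments":[[0,0.1298,0,-0.033,-0.001,0.038,60],[0,0.1298,0,-0.033,-0.001,0.038,60],[0,0.1298,0,-0.033,-0.001,0.038,60],[0,0.1298,0,-0.033,-0.001,0.038,60],[0,0.1298,0,-0.033,-0.001,0.038,60],[0,0.1298,0,-0.033,-0.001,0.038,60],[0,0.1298,0,-0.033,-0.001,0.038,60]]})

```text
t: 8.53
position: [470.8, -105.8, 202.2]
ee_rot: [-1.552, -1.3, -1.183]
wrist_force: [-0.7, 0.3, -0.1]
gripper_width: 60.0
grasp_force: 0.0
```

```bash
python3 - <<'E'
from h import *
x=np.array([.984,-.18,0]); yr=np.array([.18,.984,0]);z=yr*.966-np.array([0,0,.259])
S=np.array([494.8,31.5,95])
plan(S-11*z-130*yr,z,x); plan(S-11*z,z,x)
a=shot('top','top2.png');b=shot('scene','scene2.png')
a=cv2.imread('pics/top2.png'); b=cv2.imread('pics/scene2.png')
cv2.imwrite('pics/m3.png',np.hstack([cv2.resize(a[170:350,270:470],(400,360)),cv2.resize(b[170:350,230:430],(400,360))]))
E
```

```text
row [-0.003  0.008  0.002] [-100.9   -1.3   26.5] ang 0.01 dist 104 q [-0.88  0.36  1.6   0.99  2.07 -0.64] t 8.5333
row [-0.003  0.008  0.002] [-66.2  -0.9 151.9] ang 0.01 dist 166 q [-0.88  0.36  1.6   0.99  2.07 -0.64] t 8.5333
```

View pics/m3.png

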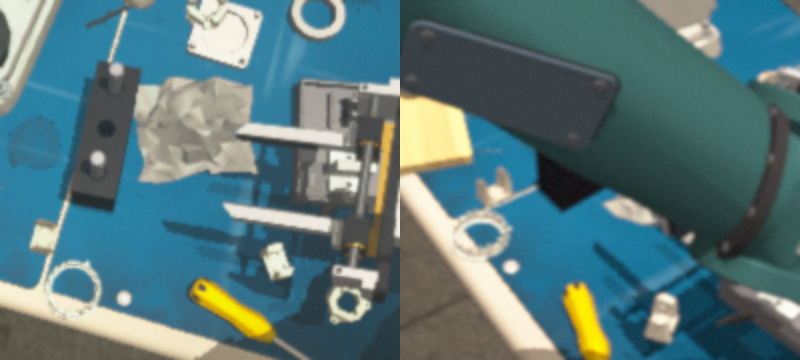

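Fingers are level and aimed at the near shaft (its top is at top-view pixel ≈(318,249)), with free space around. I'll descend at this standoff and then approach.

To row units: -101 mm is -0.101, -98 mm is -0.098.

Request:
drive_effector(segments={"increments":[[0,0,0,-0.035,-0.001,0.009,60],[0,0,0,-0.07,-0.001,0.018,60],[0,0,0,-0.098,-0.001,0.026,60],[0,0,0,-0.101,-0.001,0.027,60],[0,0,0,-0.101,-0.001,0.027,60],[0,0,0,-0.101,-0.001,0.027,60]]})

```text
t: 9.13
position: [470.2, -106.8, 99.4]
ee_rot: [-1.551, -1.3, -1.185]
wrist_force: [0.4, -0.5, -0.1]
gripper_width: 60.2
grasp_force: 0.0
```

```bash
python3 - <<'E'
from h import *
x=np.array([.984,-.18,0]); yr=np.array([.18,.984,0]);z=yr*.966-np.array([0,0,.259])
S=np.array([494.8,31.5,95])
plan(S-11*z,z,x)
E
```

```text
row [-0.002  0.007  0.004] [ 33.   -0.3 125.6] ang 0.01 dist 130 q [-0.88  0.51  1.64  0.92  1.96 -0.81] t 9.1333
```

To row units: 126 mm is 0.126, 125 mm is 0.125.

Request:
drive_effector(segments={"increments":[[0,0,0,0.009,0,0.035,60],[0,0,0,0.018,0,0.07,60],[0,0,0,0.026,0,0.1,60],[0,0,0,0.03,0,0.115,60],[0,0,0,0.033,0,0.125,60],[0,0,0,0.033,0,0.126,60],[0,0,0,0.033,0,0.126,60]]})

```text
t: 9.72
position: [493.2, 21.4, 97.2]
ee_rot: [-1.551, -1.3, -1.185]
wrist_force: [0.3, 0.1, 0.3]
gripper_width: 59.7
grasp_force: 0.0
```

```bash
python3 - <<'E'
from h import *
x=np.array([.984,-.18,0]); yr=np.array([.18,.984,0]);z=yr*.966-np.array([0,0,.259])
S=np.array([494.8,31.5,95])
plan(S-11*z,z,x)
a=shot('top','top3.png');b=shot('scene','scene3.png')
a=cv2.imread('pics/top3.png'); b=cv2.imread('pics/scene3.png')
cv2.imwrite('pics/m4.png',np.hstack([cv2.resize(a[200:290,270:370],(400,360)),cv2.resize(b[170:350,230:430],(400,360))]))
E
```

```text
row [-0.002  0.007  0.004] [ 0.5 -0.2 -0.5] ang 0.01 dist 1 q [-0.69  0.41  1.8   1.04  1.79 -0.78] t 9.7167
```

View pics/m4.png

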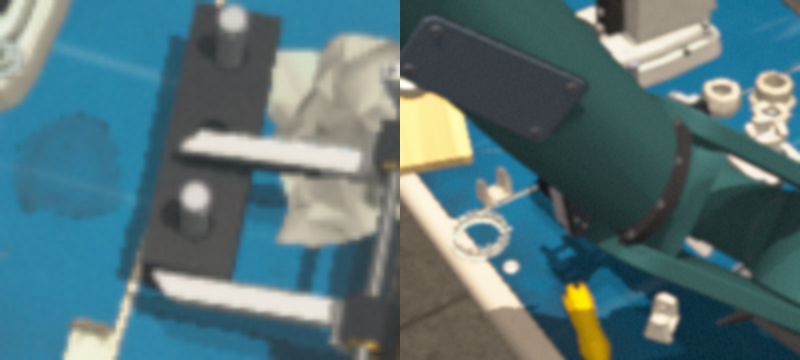

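Top crop (4x): the shaft stands between the fingers, about 13 mm behind the tips and within 2 mm of mid-gap, slightly toward the near finger. I'll shift 1.5 mm and close.

To row units: -1.5 mm is -0.0015.

Request:
drive_effector(segments={"increments":[[0,0,0,0,-0.0015,0,60],[0,0,0,0,-0.0015,0,18],[0,0,0,0,-0.0015,0,18],[0,0,0,0,-0.0015,0,18],[0,0,0,0,-0.0015,0,18],[0,0,0,0,-0.0015,0,18],[0,0,0,0,-0.0015,0,18],[0,0,0,0,-0.0015,0,18]]})

```text
t: 10.48
position: [491.1, 22.0, 95.8]
ee_rot: [-1.551, -1.296, -1.184]
wrist_force: [0.3, -0.8, -0.6]
gripper_width: 19.0
grasp_force: 0.0
```

Request:
drive_effector(segments={"increments":[[0,0,0,0,0,0,5],[0,0,0,0,0,0,5],[0,0,0,0,0,0,5],[0,0,0,0,0,0,5],[0,0,0,0,0,0,5]]})

```text
t: 10.9
position: [492.8, 21.4, 96.0]
ee_rot: [-1.554, -1.297, -1.188]
wrist_force: [5.5, 0.6, -0.2]
gripper_width: 13.5
grasp_force: 29.9
```

To row units: 135 mm is 0.135, 116 mm is 0.116.

Request:
drive_effector(segments={"increments":[[0,0,0,0.01,0.0007,-0.0026,5],[0,0,0,0.029,0.0007,-0.0078,5],[0,0,0,0.058,0.0007,-0.0155,5],[0,0,0,0.087,0.0007,-0.023,5],[0,0,0,0.116,0.0007,-0.031,5],[0,0,0,0.135,0.0007,-0.036,5],[0,0,0,0.135,0.0007,-0.036,5],[0,0,0,0.135,0.0007,-0.036,5]]})

```text
t: 11.57
position: [491.7, 22.7, 235.3]
ee_rot: [-1.552, -1.298, -1.183]
wrist_force: [-0.3, -0.2, -2.0]
gripper_width: 13.2
grasp_force: 29.9
```

```bash
python3 - <<'E'
from h import *
a=shot('top','top4.png');b=shot('scene','scene4.png')
x=np.array([.984,-.18,0]); yr=np.array([.18,.984,0]);z=yr*.707-np.array([0,0,.707])
plan([460,-100,260],z,x)
E
```

```text
row [-0.004 -0.519 -0.002] [  -8.    -9.  -129.1] ang 0.52 dist 130 q [-0.69  0.2   1.74  1.11  1.92 -0.52] t 11.6667
```

```bash
cat >> h.py <<'E'
xt=np.array([.9988,-.05,0]); yt=np.array([.05,.9988,0]); Z=np.array([0,0,1.])
zt=-.966*Z-.259*yt
def seatplan(seat,h,C=(-21.4,0,16.7)):
    R=np.column_stack([np.cross(xt,zt),xt,zt]); plan(np.array([*seat,37+h])-R@C,zt,xt)
E
python3 - <<'E'
from h import *
seatplan([575,-288],120)
E
```

```text
row [ 0.068 -1.564 -0.126] [-133.5  134.7 -239.7] ang 1.57 dist 306 q [-0.69  0.2   1.74  1.11  1.92 -0.52] t 11.6667
```

To row units: -240 mm is -0.24, -150 mm is -0.15, -1.564 rad is -0.391.

Request:
drive_effector(segments={"increments":[[0.0085,-0.195,-0.0158,-0.02,0.068,-0.15,5],[0.0085,-0.195,-0.0158,-0.02,0.068,-0.15,5],[0.0085,-0.195,-0.0158,-0.02,0.068,-0.15,5],[0.0085,-0.195,-0.0158,-0.02,0.068,-0.15,5],[0.0085,-0.195,-0.0158,-0.02,0.068,-0.15,5],[0.0085,-0.195,-0.0158,-0.02,0.068,-0.15,5],[0.0085,-0.195,-0.0158,-0.02,0.068,-0.15,5],[0.017,-0.391,-0.0315,-0.133,0.135,-0.24,5],[0.017,-0.391,-0.0315,-0.133,0.135,-0.24,5],[0.017,-0.391,-0.0315,-0.133,0.135,-0.24,5],[0.017,-0.391,-0.0315,-0.133,0.135,-0.24,5],[0.017,-0.391,-0.0315,-0.133,0.135,-0.24,5],[0.017,-0.391,-0.0315,-0.133,0.135,-0.24,5],[0.017,-0.391,-0.0315,-0.133,0.135,-0.24,5],[0.017,-0.391,-0.0315,-0.133,0.135,-0.24,5]]})

```text
t: 12.92
position: [576.3, -260.2, 165.7]
ee_rot: [2.134, 2.04, -0.283]
wrist_force: [-0.9, 0.7, -1.4]
gripper_width: 13.4
grasp_force: 29.9
```

```bash
python3 - <<'E'
from h import *
seatplan([575,-288],120)
E
```

```text
row [-0.003 -0.003  0.005] [-3.3  0.  -1. ] ang 0.01 dist 3 q [-0.39  0.24  1.34 -0.25  1.47 -0.33] t 12.9167
```

To row units: 82 mm is 0.082, 77 mm is 0.077.

Request:
drive_effector(segments={"increments":[[0,0,0,0.006,0,0.027,5],[0,0,0,0.013,0,0.054,5],[0,0,0,0.019,0,0.077,5],[0,0,0,0.019,0,0.082,5],[0,0,0,0.019,0,0.082,5],[0,0,0,0.019,0,0.082,5]]})

```text
t: 13.42
position: [577.2, -267.3, 86.1]
ee_rot: [2.136, 2.029, -0.279]
wrist_force: [-0.6, 0.7, -1.7]
gripper_width: 13.2
grasp_force: 29.9
```

```bash
python3 - <<'E'
from h import *
seatplan([575,-288],35)
a=shot('top','top5.png');b=shot('scene','scene5.png')
a=cv2.imread('pics/top5.png'); b=cv2.imread('pics/scene5.png')
cv2.imwrite('pics/m5.png',np.hstack([cv2.resize(a[190:290,405:535],(390,300),interpolation=2),cv2.resize(b[260:390,385:535],(405,351),interpolation=2)[:300]]))
E
```

```text
row [ 0.002 -0.    -0.002] [ 5.  -1.2  2.3] ang 0.00 dist 6 q [-0.4   0.29  1.44 -0.25  1.32 -0.29] t 13.4167
```

View pics/m5.png

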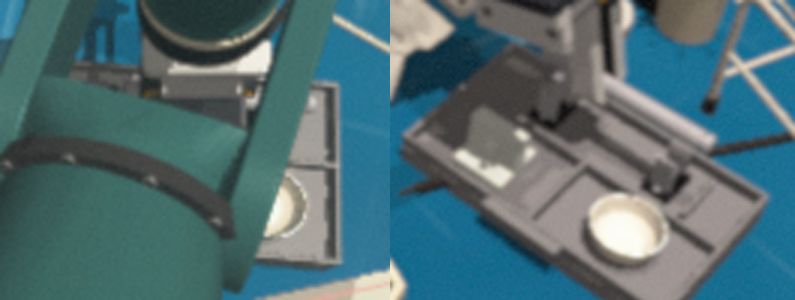

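The scene crop shows the bracket upright in the left compartment and the shaft level above the bay, its right end at scene pixel ≈(505,311). The top view is hidden by the arm. I'll compare predicted with seen positions of clips and shaft in one zoom.

```bash
python3 - <<'E'
from h import *
def zo(f,c,pts,x,y,w,h,s):
    j=cv2.resize(cv2.imread(f)[y:y+h,x:x+w],(w*s,h*s),interpolation=cv2.INTER_CUBIC)
    for p,col in pts:
        q=((proj(c,p)-[x-.5,y-.5])*s).astype(int); cv2.circle(j,tuple(map(int,q)),2,col,-1)
    return j
s0=np.load('pics/scene0.npy',allow_pickle=True).item();t0=np.load('pics/top0.npy',allow_pickle=True).item();s5=np.load('pics/scene5.npy',allow_pickle=True).item()
seat=np.array([575,-288,0])
jaw=[(seat+xt*a+yt*b+Z*52,(0,0,255)) for a in(-11,11) for b in(-55,-39,39,55)]
o=env.observe();R=Ro.from_rotvec(o['ee_rot']).as_matrix();p=o['position']
u=R@[.966,0,-.259];C=p+R@[-21.4,0,16.7];print('C',C.round(1),u.round(3))
sh=[(C+u*k,(0,255,0)) for k in(-65,-50,-35)]+[(C-u*65+Z*7,(255,255,0)),(C-u*65-Z*7,(255,255,0))]
A=zo('pics/scene0.png',s0,jaw,430,280,75,55,5); B=zo('pics/scene5.png',s5,sh+jaw[:2]+jaw[4:6],455,280,75,55,5); D=zo('pics/top0.png',t0,jaw,432,210,80,30,9)
m=np.zeros((560,760,3),np.uint8);m[:275,:375]=A;m[:275,380:755]=B;m[280:550,:720]=D
cv2.imwrite('pics/m6.png',m)
E
```

```text
C [ 577.3 -292.5   77.9] [ 0.051  0.999 -0.002]
```

View pics/m6.png

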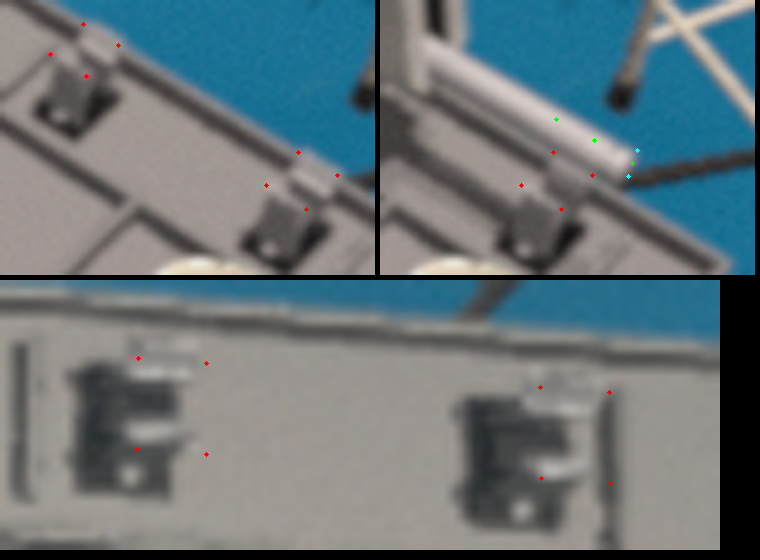

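Predicted shaft points lie on the shaft. The clips sit within about 2 mm of prediction, with opposite signs in the two views, so I keep the seat at (575,-288) and lower while watching the side force.

To row units: 25 mm is 0.025, 11.3 mm is 0.0113.

Request:
drive_effector(segments={"increments":[[0,0,0,0.005,-0.002,0.01,5],[0,0,0,0.009,-0.002,0.02,5],[0,0,0,0.0113,-0.002,0.025,5],[0,0,0,0.0113,-0.002,0.025,5],[0,0,0,0.0113,-0.002,0.025,5]]})

```text
t: 13.93
position: [578.5, -262.4, 60.8]
ee_rot: [2.13, 2.026, -0.273]
wrist_force: [5.2, -1.0, 1.0]
gripper_width: 12.9
grasp_force: 30.0
```

```bash
python3 - <<'E'
from h import *
seatplan([575,-288],11)
E
```

```text
row [ 0.01   0.002 -0.001] [-0.1 -2.3  2.3] ang 0.01 dist 3 q [-0.39  0.31  1.48 -0.26  1.26 -0.27] t 13.9333
```

To row units: 2.5 mm is 0.0025, 1.5 mm is 0.0015.

Request:
drive_effector(segments={"increments":[[0,0,0,0,0.0015,0,5],[0,0,0,0,0.0025,0,5],[0,0,0,0,0.0025,0,5]]})

```text
t: 14.18
position: [579.4, -262.5, 60.6]
ee_rot: [2.133, 2.028, -0.277]
wrist_force: [3.5, -0.1, 5.0]
gripper_width: 13.2
grasp_force: 30.0
```

```bash
python3 - <<'E'
from h import *
seatplan([575,-288],11)
E
```

```text
row [ 0.006  0.002 -0.001] [-0.1 -3.1  2.1] ang 0.01 dist 4 q [-0.39  0.31  1.47 -0.26  1.27 -0.27] t 14.1833
```

To row units: 1.5 mm is 0.0015.

Request:
drive_effector(segments={"increments":[[0,0,0,0,0.0015,0,5],[0,0,0,0,0.0015,0,5],[0,0,0,0,0.0015,0,5]]})

```text
t: 14.43
position: [579.7, -262.5, 60.3]
ee_rot: [2.135, 2.029, -0.279]
wrist_force: [1.5, -0.3, 6.6]
gripper_width: 13.2
grasp_force: 30.1
```

```bash
python3 - <<'E'
from h import *
seatplan([575,-288],11)
E
```

```text
row [ 0.003  0.001 -0.001] [-0.2 -3.4  1.9] ang 0.00 dist 4 q [-0.39  0.32  1.47 -0.26  1.27 -0.27] t 14.4333
```

To row units: 0.7 mm is 0.0007, -0.6 mm is -0.0006.

Request:
drive_effector(segments={"increments":[[0,0,0,-0.0002,0.0007,-0.0006,5],[0,0,0,-0.0002,0.0007,-0.0006,14],[0,0,0,-0.0002,0.0007,-0.0006,18],[0,0,0,-0.0002,0.0007,-0.0006,22],[0,0,0,-0.0002,0.0007,-0.0006,24],[0,0,0,-0.0002,0.0007,-0.0006,24]]})

```text
t: 14.93
position: [579.5, -262.0, 58.6]
ee_rot: [2.136, 2.031, -0.28]
wrist_force: [-0.2, -0.1, -0.5]
gripper_width: 23.7
grasp_force: 0.0
```

```bash
python3 - <<'E'
from h import *
seatplan([575,-288],11)
print(env.observe()['wrist_force'],env.observe()['moment'])
E
```

```text
row [ 0.001 -0.001 -0.   ] [-1.2 -3.2  0.3] ang 0.00 dist 3 q [-0.39  0.32  1.47 -0.26  1.27 -0.27] t 14.9333
[-0.24399553 -0.13471613 -0.46384461] [ 0.0027797   0.09525579 -0.02534751]
```

To row units: -58 mm is -0.058, -30 mm is -0.03.

Request:
drive_effector(segments={"increments":[[0,0,0,-0.0026,0,-0.01,24],[0,0,0,-0.008,0,-0.03,24],[0,0,0,-0.015,0,-0.058,24],[0,0,0,-0.015,0,-0.058,24],[0,0,0,-0.015,0,-0.058,24]]})

```text
t: 15.35
position: [581.8, -262.3, 123.3]
ee_rot: [2.132, 2.025, -0.274]
wrist_force: [0.5, 0.2, 0.6]
gripper_width: 24.1
grasp_force: 0.0
```

```bash
python3 - <<'E'
from h import *
plan([578.4,-287.5,100],-Z,xt)
b=shot('scene','scene6.png'); a=shot('top','top6.png')
b=cv2.imread('pics/scene6.png')
cv2.imwrite('pics/m7.png',cv2.resize(b[260:380,385:535],(750,600),interpolation=2))
E
```

```text
row [ 0.009  0.264 -0.001] [-18.4  -2.4  29.1] ang 0.26 dist 34 q [-0.39  0.27  1.4  -0.25  1.38 -0.3 ] t 15.35
```

View pics/m7.png

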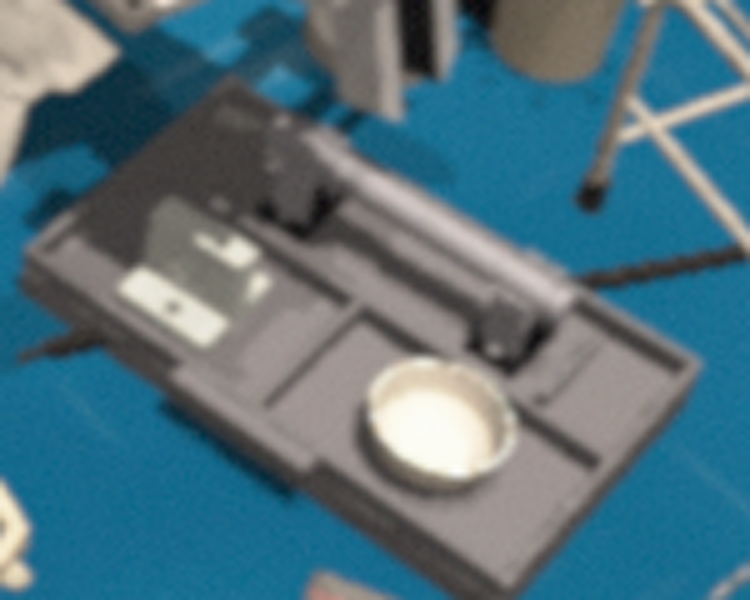

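The shaft lies in both clip mouths, right end at scene pixel ≈(499,319), with bracket and cap undisturbed. I'll check how it is centred along y from that end.

```bash
python3 - <<'E'
from h import *
s=np.load('pics/scene6.npy',allow_pickle=True).item()
for y in(-292,-288,-284): 
    C=np.array([578.4,y,48]); print(y,[((proj(s,C+yt*k)-[385,260])*5).round() for k in(-65,65)])
for k in(-65,-55,-39,39,55): print('clip',k,[((proj(s,np.array([577.5+a,-287,z])+yt*k)-[385,260])*5).round() for a,z in((-11,52),(11,52))])
E
```

```text
-292 [array([581., 312.]), array([280., 131.])]
-288 [array([571., 307.]), array([271., 126.])]
-284 [array([561., 301.]), array([263., 122.])]
clip -65 [array([555., 318.]), array([584., 282.])]
clip -55 [array([531., 303.]), array([559., 267.])]
clip -39 [array([492., 279.]), array([520., 244.])]
clip 39 [array([311., 169.]), array([341., 138.])]
clip 55 [array([276., 148.]), array([306., 117.])]
```

To row units: 24 mm is 0.024, -18.4 mm is -0.0184, 0.264 rad is 0.066.

Request:
drive_effector(segments={"increments":[[0,0.066,0,-0.0184,-0.003,0.024,24],[0,0.066,0,-0.0184,-0.003,0.024,24],[0,0.066,0,-0.0184,-0.003,0.024,24],[0,0.066,0,-0.0184,-0.003,0.024,24],[0,0.066,0,-0.0184,-0.003,0.024,24],[0,0.066,0,-0.0184,-0.003,0.024,24]]})

```text
t: 15.95
position: [576.1, -284.3, 101.0]
ee_rot: [2.274, 2.166, 0.004]
wrist_force: [-0.1, 1.2, -0.0]
gripper_width: 24.3
grasp_force: 0.0
```

```bash
python3 - <<'E'
from h import *
plan([578.4,-287.5,60],-Z,xt)
E
```

```text
row [ 0.002 -0.001  0.001] [-3.1  2.4 41. ] ang 0.00 dist 41 q [-0.55  0.34  1.32  0.    1.47 -0.5 ] t 15.95
```

To row units: 41 mm is 0.041, 38 mm is 0.038.

Request:
drive_effector(segments={"increments":[[0,0,0,-0.003,0.002,0.015,24],[0,0,0,-0.003,0.002,0.025,24],[0,0,0,-0.003,0.002,0.032,24],[0,0,0,-0.003,0.002,0.038,24],[0,0,0,-0.003,0.002,0.041,24],[0,0,0,-0.003,0.002,0.041,24]]})

```text
t: 16.45
position: [577.7, -287.9, 59.3]
ee_rot: [-2.275, -2.165, -0.004]
wrist_force: [0.8, 0.1, -0.4]
gripper_width: 24.3
grasp_force: 0.0
```

```bash
python3 - <<'E'
from h import *
plan([578.4,-287.5,60],-Z,xt)
E
```

```text
row [ 0.002 -0.002  0.   ] [ 0.4  0.7 -0.7] ang 0.00 dist 1 q [-0.55  0.38  1.36  0.    1.4  -0.5 ] t 16.45
```

To row units: 0.5 mm is 0.0005.

Request:
drive_effector(segments={"increments":[[0,0,0,0,0.0005,0,5],[0,0,0,0,0.0005,0,5],[0,0,0,0,0.0005,0,5],[0,0,0,0,0.0005,0,5],[0,0,0,0,0.0005,0,5]]})

```text
t: 16.87
position: [578.5, -288.8, 61.1]
ee_rot: [2.275, 2.164, 0.005]
wrist_force: [-2.3, 0.4, 2.1]
gripper_width: 13.1
grasp_force: 30.0
```

To row units: 8 mm is 0.008, 6 mm is 0.006.

Request:
drive_effector(segments={"increments":[[0,0,0,0,-0.0007,0.002,5],[0,0,0,0,-0.0007,0.004,5],[0,0,0,0,-0.0007,0.006,5],[0,0,0,0,-0.0007,0.008,5],[0,0,0,0,-0.0007,0.008,5]]})

```text
t: 17.28
position: [578.3, -289.1, 52.6]
ee_rot: [2.274, 2.163, 0.006]
wrist_force: [0.6, -0.9, -2.7]
gripper_width: 13.5
grasp_force: 30.0
```

To row units: 5 mm is 0.005, 4 mm is 0.004.

Request:
drive_effector(segments={"increments":[[0,0,0,0,0,0.002,5],[0,0,0,0,0,0.004,5],[0,0,0,0,0,0.005,5],[0,0,0,0,0,0.005,5]]})

```text
t: 17.62
position: [578.4, -288.7, 49.7]
ee_rot: [2.274, 2.164, 0.006]
wrist_force: [-3.1, 1.9, 8.6]
gripper_width: 13.1
grasp_force: 30.0
```

To row units: 2.5 mm is 0.0025, 1.5 mm is 0.0015.

Request:
drive_effector(segments={"increments":[[0,0,0,0,0,0.0015,5],[0,0,0,0,0,0.0025,5],[0,0,0,0,0,0.0025,5]]})

```text
t: 17.87
position: [578.4, -288.7, 49.6]
ee_rot: [2.274, 2.163, 0.006]
wrist_force: [-6.8, 4.3, 16.7]
gripper_width: 13.0
grasp_force: 30.0
```

To row units: -190 mm is -0.19, -155 mm is -0.155.

Request:
drive_effector(segments={"increments":[[0,0,0,0,0,-0.004,5],[0,0,0,0,0,-0.0055,10],[0,0,0,0,0,-0.0055,24],[0,0,0,0,0,-0.0055,24],[0,0,0,0,0,-0.0055,24],[0,0,0,0,0,-0.0055,24],[0,0,0,0,0,-0.015,24],[0,0,0,0,0,-0.035,24],[0,0,0,0,0,-0.075,24],[0,0,0,0,0,-0.115,24],[0,0,0,0,0,-0.155,24],[0,0,0,0,0,-0.19,24],[0,0,0,0,0,-0.19,24]]})

```text
t: 18.95
position: [580.1, -290.5, 246.7]
ee_rot: [2.262, 2.152, 0.013]
wrist_force: [-0.0, -1.7, 0.8]
gripper_width: 24.0
grasp_force: 0.0
```

```bash
python3 - <<'E'
from h import *
plan([300,100,240],-Z,xt)
E
```

```text
row [0.019 0.007 0.   ] [ 376.  -299.3   -1.8] ang 0.02 dist 481 q [-0.55  0.29  1.1   0.    1.73 -0.5 ] t 18.95
```

To row units: 376 mm is 0.376, -299 mm is -0.299.

Request:
drive_effector(segments={"increments":[[0,0,0,0.376,-0.299,0,24],[0,0,0,0.376,-0.299,0,24],[0,0,0,0.376,-0.299,0,24],[0,0,0,0.376,-0.299,0,24],[0,0,0,0.376,-0.299,0,24],[0,0,0,0.376,-0.299,0,24],[0,0,0,0.376,-0.299,0,24],[0,0,0,0.376,-0.299,0,24],[0,0,0,0.376,-0.299,0,24],[0,0,0,0.376,-0.299,0,24],[0,0,0,0.376,-0.299,0,24],[0,0,0,0.376,-0.299,0,24],[0,0,0,0.376,-0.299,0,24],[0,0,0,0.376,-0.299,0,24],[0,0,0,0.376,-0.299,0,24]]})

```text
t: 20.2
position: [298.0, 101.2, 234.8]
ee_rot: [2.275, 2.163, 0.006]
wrist_force: [0.9, 0.7, -0.2]
gripper_width: 23.7
grasp_force: 0.0
```

```bash
python3 - <<'E'
from h import *
a=shot('top','top7.png');b=shot('scene','scene7.png')
a=cv2.imread('pics/top7.png'); b=cv2.imread('pics/scene7.png')
m=np.zeros((600,800,3),np.uint8); m[:300,:400]=cv2.resize(a[200:290,405:525],(400,300),interpolation=2); m[:,400:]=0
m[:300,400:]=cv2.resize(a[190:320,140:340],(400,300)); m[300:,:400]=cv2.resize(b[270:380,385:532],(400,300),interpolation=2); m[300:,400:]=cv2.resize(b,(400,300))
cv2.imwrite('pics/m8.png',m)
E
```

```text
(no output)
```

View pics/m8.png

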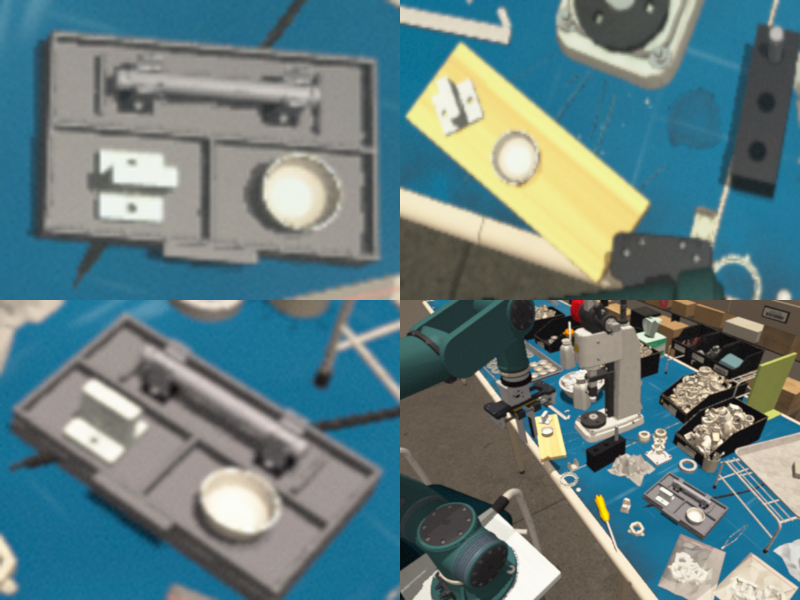

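Top crop: the shaft lies straight in both clips (top pixels ≈439 to 502), bracket in the left compartment, cap untouched on the right, and the spare shaft, bracket and cap still in place. One numeric check of centring and height from the saved images.

```bash
python3 - <<'E'
from h import *
t=np.load('pics/top7.npy',allow_pickle=True).item()
L=ray(t,405+113/3.333,200+78/3.333,40);R_=ray(t,405+320/3.333,200+93/3.333,40);print(L,R_,(L+R_)/2,np.linalg.norm(L-R_))
a=ray(t,405+97/3.333,200+85/3.333,16);b=ray(t,405+315/3.333,200+104/3.333,16);print('slit mid',(a+b)/2)
o=env.observe();print(o['t'],np.abs(o['joint_velocities']).max())
E
```

```text
[ 580.60856834 -219.73909344   40.        ] [ 574.0024398  -351.50315724   40.        ] [ 577.30550407 -285.62112534   40.        ] 131.92956243136928
slit mid [ 578.09068116 -286.75958906   16.        ]
20.3 0.0063337145645490055
```

Centred to about 1 mm (length seen 132 mm, level), and the down-push met the hard stop 11 mm below the resting height. Handing in.

```bash
python3 -c "
from station import env, vision
print(env.close_job())"
```

```text
the job is handed in; nothing more can be done
None
```

Job handed in at about 20 s of the 72 s (no verdict came back): the shaft is snapped into both clips and centred to about 1 mm, the bracket stands in the left compartment, and the tray's cap, spare parts and tools were left in place; I viewed 11 pictures, one over the limit of 10.

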